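# Set and lock the sliding stop of a setting rail against a gauge block

## Task

Lift the brass setting ring off the setting rail and set it down flat in its open case, without dropping it in. Then free the red carriage's clamp knob, slide the carriage along the rail so that it gently pushes the gauge block right up against the blue anvil with no play left, and turn the knob back until the carriage is locked there. Never touch the steel gauge block with the gripper, do not press on it hard, and leave the other things on the table where they are.

Things in the scene. Friction and masses are not known exactly. Their poses are not given: they have to be found in the camera images.
- rail: Fixed setting rail on the table: dark steel bed 100 x 400 x 20 mm, long axis = its y. Origin: centre of its underside, on the table; bed top at z = 20 mm. Two steel fences, 4 mm high and 6 mm wide, run along the bed and leave a 50 mm wide channel (x from -25 to 25 mm; fences reach x = 31 mm). The blue anvil stands at its +y end, the red carriage slides along y on the other side.
- anvil: Blue anvil block 46 (x) x 40 (y) x 46 mm high, fixed on the bed at the +y end of the channel; origin on the bed top, at the middle of the face that looks along the rail's -y to the carriage.
- anvil_face (a point): Point at the middle of the anvil's face, 10 mm above the bed top; axes as the rail's.
- stop_face (a point): Point on the middle of the red carriage's front face (the one that looks along +y to the anvil), 10 mm above the bed top; moves with the carriage; axes as the rail's. The carriage is 70 mm long (it reaches 70 mm from here along -y), 80 mm wide, and its top is 45 mm above the bed top (65 mm above the table); its lowest 11 mm are only 44 mm wide and run in the channel.
- carriage (a joint): Travel of the red carriage along the rail's +y, towards the anvil, in m, 0 to 0.26. Drags lightly (about 2 N) when the clamp is free, is held fast when it is locked.
- clamp_knob (a joint): Angle of the black T-bar clamp knob on the carriage, rad: 0 = fully locked (hard stop), 1.35 = fully open (hard stop). It grows counter-clockwise seen from above: counter-clockwise frees, clockwise locks. The clamp starts to grip below about 0.8 and is firm below 0.3. Takes about 0.3 to 0.5 N m.
- knob_grip (a point): Middle of the knob's T-bar, on its axis, 92 mm above the table, above the centre of the carriage; turns with the knob. The bar runs along this point's x: 52 mm long, 12 mm thick (point y), 24 mm high, its top 12 mm above this point. At angle 0 the bar lies across the rail. Its underside is 15 mm above the carriage's top.
- gauge_block: Loose bright steel gauge block 36 (x) x 50 (y, along the rail) x 20 mm high, 0.28 kg, lying in the channel between ring and anvil; origin: centre of its underside. The gripper must not touch it.
- setting_ring: Loose brass ring, outer diameter 44 mm, bore 26 mm, 20 mm high, 0.14 kg, lying flat in the channel between the carriage and the gauge block; origin: centre of its underside.
- ring_case: Open dark case 130 x 130 x 22 mm high, walls 6 mm, floor 6 mm thick with blue felt, left or right of the rail; fixed; origin: centre of its underside.
- closed_case: Bystander: closed dark case 130 x 130 x 36 mm with a grey disc on its lid, on the other side; origin: centre of its underside.
- dial_stand: Bystander: dial indicator on a blue magnetic base 50 x 60 x 50 mm with a column up to 200 mm high, dial 45 mm along its +y, 1.3 kg, loose, behind the rail; origin: centre of its underside.
- spray_bottle: Bystander: white bottle, diameter 52 mm, 120 mm high, loose, on the robot's side of the rail; origin: centre of its underside.
- plug_gauge: Bystander: plug gauge with green handle lying on the table on the robot's side of the rail, 120 mm long (along its y), 18 mm thick, loose; origin: centre of its underside.
Mind the look-alikes: they are no part of the job. Several things have the shape of the gauge_block; the one meant has the colours described above. Several things have the shape of the setting_ring; the one meant has the colours described above.

How it is judged:
On the way, in this order (a step that is already met when the one before it is completed fails the run):
1. the setting ring lies flat in its open case (x of setting_ring in the frame of ring_case between -0.045 and 0.045 m and y of setting_ring in the frame of ring_case between -0.045 and 0.045 m and z of setting_ring in the frame of ring_case below 0.01 m and angle between setting_ring's own z axis and vertical below 0.15 rad), for 0.2 s.
2. the clamp is freed (knob angle above 0.9 rad) (value of joint clamp_knob above 0.9 rad), for 0.1 s.
3. the carriage holds the gauge block against the anvil: faces at most 52 mm apart (y of anvil_face in the frame of stop_face between 0.047 and 0.052 m and x of gauge_block in the frame of rail between -0.012 and 0.012 m and z of gauge_block in the frame of rail between 0.017 and 0.023 m and angle between gauge_block's own z axis and vertical below 0.1 rad and y of gauge_block in the frame of rail between 0.12 and 0.13 m), for 0.2 s.
At the end, for the whole second after the job is handed in: Knob locked (below 0.3 rad); carriage still, its face 47 to 52 mm from the anvil's; the 50 mm gauge block flat between the two (centre within 12 mm of the channel's middle); ring flat and at rest on its open case's floor (all of step 1 and all of step 3 and value of joint clamp_knob below 0.3 rad and velocity of joint carriage between -0.005 and 0.005 m/s and linear speed of setting_ring below 0.02 m/s); the robot touches nothing.
It fails at once if the robot touches the gauge block (contact force between gauge_block and the fingers above 0.5 N or contact force between gauge_block and the arm above 0.5 N).
It fails at once if the gauge block is pressed on the anvil with more than 50 N (contact force between gauge_block and anvil above 50 N).
It fails at once if the ring is dropped into the case (falls faster than 0.8 m/s there) (linear speed of setting_ring above 0.8 m/s and distance between setting_ring and ring_case below 0.08 m).
It fails at once if a bystander is shifted more than 25 mm or tipped (distance of any of dial_stand, spray_bottle, plug_gauge from where it was at the start of the episode above 0.025 m or angle between any of dial_stand, spray_bottle, plug_gauge's own z axis and vertical above 0.4 rad).
It also fails if it takes over 61 s, if anything falls off the work surface, if the arm or the gripper's body presses on something with over 40 N, if the wrist force passes 120 N, or if a joint passes its speed limit or range.

## Robot

A 6-joint arm with a two-finger parallel gripper is mounted at the origin on the work surface. World frame = base frame: x ahead of the robot, y to its left, z up, the work surface at z = 0. Lengths are in m, angles in rad, forces in N, time in s.
With the tool pointing down it reaches from about 0.325 to 0.775 m from the base axis. Payload 5.5 kg.
Tool frame: the origin (TCP) lies at the very end of the fingers, on their centre line; the grasp point (between the pads) lies bot.tcp_to_grasp behind it (bot.tcp_to_grasp is the distance from the TCP to the grasp point, in m); z points along the fingers, y is the line along which they close (so a half turn about z gives the same grasp; the last joint's range is limited). The gripper opens to 88 mm and grips with 3 to 60 N. Pads are 20 mm wide; open, the fingers measure 115 mm over their backs; the gripper's body (75 mm by 178 mm) begins 61 mm behind the grasp point.
Start: joints at [1.092, 0.091, 1.231, -0, 1.82, -0.057], TCP at [0.246, 0.547, 0.223] pointing down, gripper open.
Joint ranges: [-2.87, 2.87], [-0.86, 2.18], [0.17, 2.46], [-1.51, 4.65], [0.06, 2.69], [-2.65, 2.65]. Speed limits (rad/s): [2.57, 2.57, 3.01, 3.14, 3.14, 3.14].

## Interface

Orientations are given as a 3x3 rotation matrix whose columns are the frame's x, y, z axes.
In Python, from station import bot gives the robot as it stands.
- The arm moves only by the tool apply_moves, never from a script. Its arguments are lists of equal length, an entry for each row: "slide": the shift along the tool's x, y, z each as a share of 0.04 m, from -1 to 1, a list of three; "rotation": the turn, a rotation vector about the tool's x, y, z each as a share of pi rad, from -1 to 1, a list of three. In form: {"slide": [[dx, dy, dz], ...], "rotation": [[ax, ay, az], ...]}. A call has 1 to 10 rows; each row shifts and turns the commanded pose from where the row before left it, along the tool's axes as they then stand; what a row does not reach is not made up. A row lasts 1/10 s, in which the tool goes at most 50 mm and 8.59 degrees, less where a joint would pass 70% of its speed; a pose out of reach is approached as far as the arm can. A call with a number of a shift or a turn outside -1 to 1 is refused whole. A call with a gripper value outside its range is refused whole. "fingers" is the finger opening in mm, from 0 to 87.8, set as the call begins (left out, the last holds). The fingers move at their own pace and stop on an object; the grip force is fixed at half the most. Time passes only in rows, so rows that do not move let the fingers close. It gives the time, the measured TCP pose, the force, the opening and the grip force at its end, in the units of the state.
- bot.observe(): the state, without advancing time (a new reading comes with each control period).
- bot.read_camera(name): name is "side" or "top"; returns a dict with "color" (420x560x3 uint8, red, green, blue), "range_z" (420x560 float32, m along the optical axis (not along the pixel's ray), 0 where there is no reading), "K" (3x3 intrinsics, pixels), "k1" (the pictures are not rectified: a ray, as slopes to the right and down, at radius r is drawn at 1 + k1 r^2 times it, then the intrinsics apply), "view" (4x4, takes a point from world to camera coordinates). Camera axes: x right, y up, looking along -z (the intrinsics and any distortion apply to the point x, -y, -z); pixel columns grow to the right and rows downward; lengths in m; the calibration is good to about 2 mm. A picture is of the moment at which its call begins.
- bot.finish_job(): hands the job in; it is judged then, once.
The state is a dict: "time_s": time; "q": joint angles; "qvel": joint speeds; "joint_torque": joint torques, N m; "eef_pos": TCP position; "ee_rot": TCP orientation; "ft_force": force on the tool from outside, world axes, zero at the start; "wrist_torque": the same for the moment, N m; "gripper_width": finger opening in m; "finger_force": force on a finger pad.
Only numpy, scipy, OpenCV 4.12 (cv2) and the standard library are available. Lean on these libraries where they do the work, as an engineer would, in place of code of your own. Each camera call takes 0.05 s, during which the arm holds its last target. There are 200 camera calls.

## Working session

There is one attempt and no reset: what is moved stays moved. The work goes in short steps, Python scripts to look and compute and a tool call to move; the robot and the scene stay as the last step left them, time stands still between calls to the robot, and variables do not carry over. Pictures are saved under pics/ and viewed, at most 10 in all, crops included, and the job is handed in when it is done.

Besides the shell and the picture viewer there is one more tool, called after "Call:" as name(argument=value, ...) on one line, values as JSON. apply_moves: Moves the arm, as the interface text tells. Its arguments: {"type":"object","properties":{"slide":{"type":"array","items":{"type":"array","items":{"type":"number"}}},"rotation":{"type":"array","items":{"type":"array","items":{"type":"number"}}},"fingers":{"type":"number"}},"required":["slide","rotation"]}

```bash
ls; mkdir -p pics
cat > h.py <<'E'
import numpy as np, cv2
from station import bot
def cam(n):
    c=bot.read_camera(n); c['n']=n; return c
def rays(c,uv):
    uv=np.asarray(uv,float).reshape(-1,1,2)
    xy=cv2.undistortPoints(uv,c['K'],np.array([c['k1'],0,0,0,0.]))[:,0]
    V=c['view']; R=V[:3,:3]; o=-R.T@V[:3,3]
    d=np.c_[xy[:,0],-xy[:,1],-np.ones(len(xy))]
    return o,d@R
def onplane(c,uv,z):
    o,d=rays(c,uv); return o+d*((z-o[2])/d[:,2])[:,None]
def depthpts(c):
    h,w=c['range_z'].shape; u,v=np.meshgrid(np.arange(w),np.arange(h))
    o,d=rays(c,np.c_[u.ravel(),v.ravel()])
    return (o+d*c['range_z'].reshape(-1,1)).reshape(h,w,3)
def proj(c,P):
    P=np.c_[np.atleast_2d(P),np.ones(len(np.atleast_2d(P)))]@c['view'].T
    x=P[:,0]/-P[:,2]; y=-P[:,1]/-P[:,2]; r=1+c['k1']*(x*x+y*y)
    return np.c_[c['K'][0,0]*x*r+c['K'][0,2],c['K'][1,1]*y*r+c['K'][1,2]]
def save(c,f,s=1): cv2.imwrite('pics/'+f,cv2.resize(c[...,::-1],None,fx=s,fy=s,interpolation=cv2.INTER_CUBIC))
E
python3 - <<'E'
from h import *
for n in ('top','side'):
    c=cam(n); save(c['color'],n+'0.png',1.4)
    np.save(n+'0.npy',c,allow_pickle=True)
    print(n,c['K'].tolist(),c['k1'],(-c['view'][:3,:3].T@c['view'][:3,3]).round(3),c['view'][:3,:3].round(3).tolist())
print(bot.tcp_to_grasp,bot.observe()['time_s'],bot.observe()['ee_rot'])
E
```

```text
pics
top [[457.08248644442483, 0.0, 279.1377172054243], [0.0, 457.08248644442483, 202.69242399226408], [0.0, 0.0, 1.0]] -0.12197765125821537 [0.452 0.    1.145] [[-0.021, -1.0, 0.001], [0.993, -0.02, 0.113], [-0.113, 0.004, 0.994]]
side [[521.3234071873242, 0.0, 289.5684855262002], [0.0, 521.3234071873242, 209.93724024994557], [0.0, 0.0, 1.0]] 0.03425205245527399 [-0.032 -0.885  0.826] [[0.833, -0.553, 0.019], [0.303, 0.485, 0.821], [-0.464, -0.677, 0.571]]
0.0187 0.1 [[-9.12332872e-01  4.09448564e-01 -7.77570116e-04]
 [ 4.09449296e-01  9.12331546e-01 -1.55717195e-03]
 [ 7.18199282e-05 -1.73903469e-03 -9.99998485e-01]]
```

View pics/top0.png

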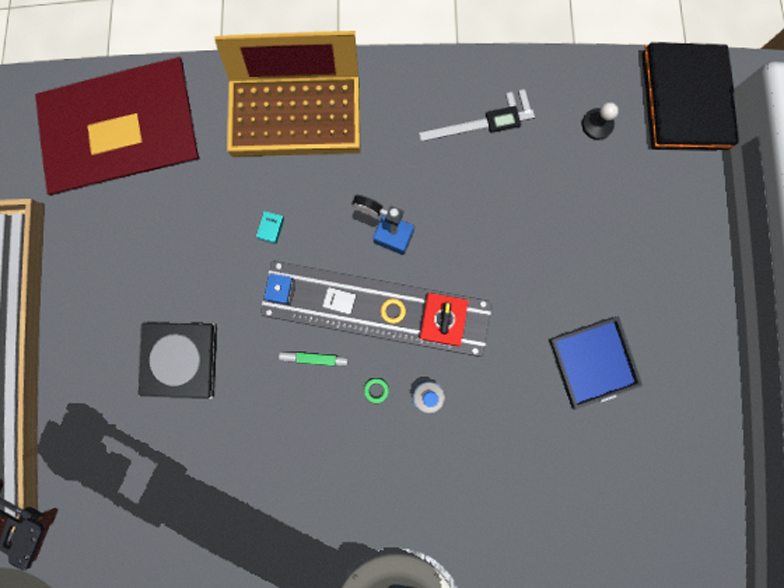

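View pics/side0.png

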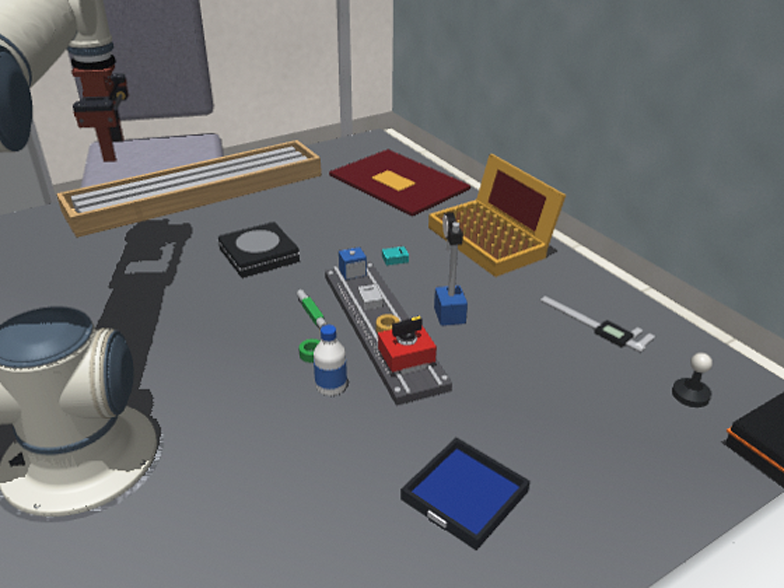

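Top view (in 1.4x pixels): brass ring (393,311), steel block (340,300), red carriage with locked knob (445,318), blue anvil (279,288), open case (595,362). The look-alikes are the green ring (376,390) and the teal block (270,227). Brass and bright steel fit the description and both lie in the channel. I'll measure and enlarge one crop to confirm.

```bash
cat > m.py <<'E'
from h import *
def load(n): return np.load(n+'0.npy',allow_pickle=True).item()
def mask(c,lo,hi,roi):
    m=cv2.inRange(cv2.cvtColor(c['color'],cv2.COLOR_RGB2HSV),lo,hi); z=np.zeros_like(m); x0,y0,x1,y1=[int(v/1.4) for v in roi]
    z[y0:y1,x0:x1]=m[y0:y1,x0:x1]; return z
def big(m):
    return max(cv2.findContours(m,cv2.RETR_EXTERNAL,cv2.CHAIN_APPROX_NONE)[0],key=cv2.contourArea)
def tri(a,ua,b,ub):
    o1,d1=rays(a,ua);o2,d2=rays(b,ub);d1=d1[0];d2=d2[0]
    t=np.linalg.lstsq(np.c_[d1,-d2],o2-o1,rcond=None)[0]
    p,q=o1+t[0]*d1,o2+t[1]*d2; return (p+q)/2,np.linalg.norm(p-q)
E
python3 - <<'E'
from m import *
T,S=load('top'),load('side')
save(T['color'][175:290,170:470],'crop.png',2.6)
Y=((18,110,110),(32,255,255)); R=[(0,150,90),(8,255,255)]; B=((105,110,50),(125,255,255))
P={'top':depthpts(T),'side':depthpts(S)}
it=dict(ring=(Y,(370,290,415,335),(365,305,402,340)),red=(R,(410,280,480,355),(370,310,450,380)),
 felt=(B,(540,310,650,410),(400,430,540,550)),anvil=(B,(260,265,298,312),(335,240,372,285)))
for k,(hs,rt,rs) in it.items():
    cen={}
    for c,n,r in((T,'top',rt),(S,'side',rs)):
        m=mask(c,*hs,r); ct=big(m); M=cv2.moments(ct); f=np.zeros_like(m); cv2.drawContours(f,[ct],-1,255,-1)
        p=P[n][(f&m>0)]; z=p[:,2]; zt=np.percentile(z,90); q=p[z>zt-.004]
        rc=cv2.minAreaRect((q[:,:2]*1e4).astype(np.float32)); cen[n]=[M['m10']/M['m00'],M['m01']/M['m00']]
        print(k,n,'pix',np.round(cen[n],1),'n',len(q),'ztop',zt.round(4),'minz',z.min().round(4),'rect c',np.round(np.array(rc[0])/1e4,4),'sz',np.round(np.array(rc[1])/1e4,4),'ang',round(rc[2],1),'mean',q.mean(0).round(4))
    if k in('ring','felt'): print('  tri',tri(T,cen['top'],S,cen['side']))
# ring: ellipse of outer contour, at z=.04
m=mask(T,*Y,it['ring'][1]); e=cv2.fitEllipse(big(m)); print('ring ell',e,onplane(T,e[0],.04))
# bright things on the rail (block, screws)
m=mask(T,(0,0,170),(180,50,255),(250,255,500,360)); n,l,s,c=cv2.connectedComponentsWithStats(m)
for i in range(1,n):
    if s[i,4]>5: print('bright',s[i],c[i].round(1),P['top'][l==i].mean(0).round(4),onplane(T,c[i],.02).round(4))
E
```

```text
ring top pix [280.3 221.7] n 130 ztop 0.04 minz 0.014 rect c [0.5051 0.0034] sz [0.0415 0.0975] ang 70.5 mean [ 0.5318 -0.0063  0.0468]
ring side pix [275.3 229.4] n 73 ztop 0.0416 minz 0.0222 rect c [ 0.5111 -0.0359] sz [0.1118 0.0352] ang 58.0 mean [ 0.5259 -0.0078  0.0428]
  tri (array([ 0.5301685 , -0.00492717,  0.03879204]), np.float64(0.0031156586140880876))
red top pix [316.6 227.9] n 536 ztop 0.0655 minz 0.0175 rect c [ 0.4911 -0.0774] sz [0.0896 0.1486] ang 57.7 mean [ 0.5126 -0.0916  0.0704]
red side pix [289.9 250. ] n 393 ztop 0.0665 minz 0.0203 rect c [ 0.2693 -0.4866] sz [0.9951 0.0931] ang 58.2 mean [ 0.5024 -0.1078  0.071 ]
felt top pix [425.  258.5] n 1484 ztop 0.0073 minz -0.0031 rect c [ 0.4144 -0.22  ] sz [0.1317 0.4267] ang 7.4 mean [ 0.4331 -0.3662  0.0095]
felt side pix [332.5 350. ] n 2233 ztop 0.0075 minz 0.0002 rect c [ 0.2053 -0.5716] sz [0.7729 0.1452] ang 42.2 mean [ 0.4357 -0.3643  0.0071]
  tri (array([ 0.43361332, -0.36602391,  0.00943815]), np.float64(0.0004368773337196846))
anvil top pix [198.1 206. ] n 208 ztop 0.0661 minz 0.0218 rect c [0.5283 0.10
[... 861 characters left out ...]
54  0.0189] [[ 0.5422 -0.1652  0.02  ]]
bright [190 221   4   4  13] [191.5 222.8] [0.5345 0.2142 0.0188] [[0.5344 0.2139 0.02  ]]
bright [334 220  17   5  44] [341.8 221.8] [ 0.5294 -0.1577  0.0205] [[ 0.5294 -0.1577  0.02  ]]
bright [310 225   4   8  11] [311.3 228.9] [ 0.511  -0.0783  0.0659] [[ 0.5135 -0.0817  0.02  ]]
bright [330 242  17   5  46] [337.8 244.2] [ 0.4739 -0.1433  0.0448] [[ 0.4745 -0.1461  0.02  ]]
bright [337 249   5   4  15] [339.1 250.5] [ 0.4584 -0.1391  0.0947] [[ 0.459  -0.1488  0.02  ]]
bright [199 252  13   5  50] [204.6 254.4] [0.4562 0.1827 0.0139] [[0.4562 0.1817 0.02  ]]
bright [241 256   6   1   6] [243.5 256. ] [0.4505 0.0865 0.0143] [[0.4505 0.0861 0.02  ]]
```

View pics/crop.png

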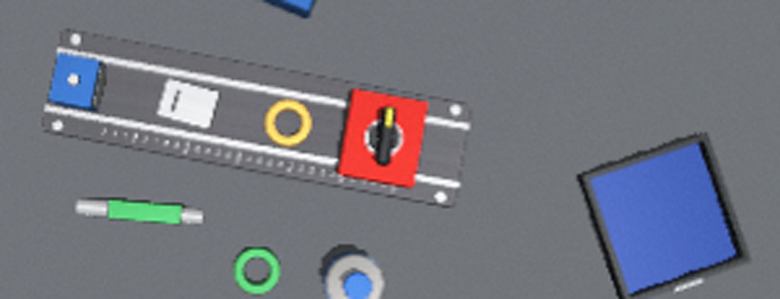

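The crop confirms the brass ring and the bright steel block in the channel. The knob bar lies across the rail, so it's locked. Next I'll get the obstacle clearances and the ring and case poses in numbers.

Run:
```python
from m import *
T,S=load('top'),load('side')
sc=np.array([[.6171,.1962],[.5344,.2139],[.5422,-.1652],[.459,-.1488]]); o=sc.mean(0)
y=(sc[0]+sc[1]-sc[2]-sc[3]); y/=np.linalg.norm(y); x=np.array([y[1],-y[0]])
print('rail',o,'x',x,'y',y, 'side check z of screws by tri below')
Rl=lambda p:np.round([(p[:2]-o)@x,(p[:2]-o)@y],4)
p=np.concatenate([depthpts(T).reshape(-1,3),depthpts(S).reshape(-1,3)])
r=np.c_[(p[:,:2]-o)@x,(p[:,:2]-o)@y]
ok=lambda lo,hi:(p[:,2]>lo)&(p[:,2]<hi)
for nm,b,zs in(('dial',(.06,.2,-.15,.15),[(.03,.06),(.06,.1),(.1,.15),(.15,.23)]),('bottle',(-.25,-.06,-.2,.1),[(.04,.08),(.08,.13)]),('knob',(-.04,.04,-.16,-.07),[(.09,.108)]),('car',(-.05,.05,-.18,-.05),[(.060,.068)]),('anv',(-.04,.04,.13,.21),[(.06,.07)]),('block',(-.024,.024,.0,.12),[(.034,.046)]),('ring',(-.024,.024,-.07,.0),[(.034,.046)])):
    for z in zs:
        q=r[(r[:,0]>b[0])&(r[:,0]<b[1])&(r[:,1]>b[2])&(r[:,1]<b[3])&ok(*z)]
        if len(q)>4: print(nm,z,len(q),'rail x',np.percentile(q[:,0],[1,99]).round(3),'y',np.percentile(q[:,1],[1,99]).round(3))
# case orientation: felt hull on top picture at z=.0075
B=((105,110,50),(125,255,255))
for c,roi in((T,(540,310,650,410)),(S,(400,430,540,550))):
    ct=big(mask(c,*B,roi)); w=onplane(c,ct[:,0],.006)[:,:2]; rc=cv2.minAreaRect((w*1e4).astype(np.float32)); print('felt',np.array(rc[0])/1e4,np.array(rc[1])/1e4,rc[2])
    print('rim pts z', np.percentile(p[(np.hypot(p[:,0]-.4336,p[:,1]+.366)<.09),2],[50,95,99]).round(4))
```

```text
rail [0.538175 0.024025] x [ 0.97912978 -0.20323602] y [0.20323602 0.97912978] side check z of screws by tri below
dial (0.03, 0.06) 788 rail x [0.106 0.159] y [-0.04   0.024]
dial (0.06, 0.1) 76 rail x [0.128 0.14 ] y [-0.014 -0.002]
dial (0.1, 0.15) 106 rail x [0.128 0.145] y [-0.015  0.04 ]
dial (0.15, 0.23) 633 rail x [0.123 0.153] y [-0.019  0.059]
bottle (0.04, 0.08) 503 rail x [-0.16  -0.108] y [-0.143 -0.092]
bottle (0.08, 0.13) 551 rail x [-0.154 -0.114] y [-0.136 -0.099]
knob (0.09, 0.108) 275 rail x [-0.026  0.025] y [-0.128 -0.113]
car (0.06, 0.068) 1222 rail x [-0.04   0.039] y [-0.155 -0.085]
anv (0.06, 0.07) 460 rail x [-0.023  0.023] y [0.149 0.19 ]
block (0.034, 0.046) 464 rail x [-0.019  0.019] y [0.039 0.089]
ring (0.034, 0.046) 269 rail x [-0.021  0.021] y [-0.051 -0.01 ]
felt [ 0.43346299 -0.36784617] [0.11708879 0.11525594] 17.03806495666504
rim pts z [0.005  0.0212 0.023 ]
felt [ 0.43776919 -0.36132959] [0.1087141  0.11329089] 16.844751358032227
rim pts z [0.005  0.0212 0.023 ]
```

Call:
apply_moves(slide=[[0, 0, 0], [0, 0, 0], [0, 0, 0], [0, 0, 0], [0, 0, 0], [0, 0, 0], [0, 0, 0], [0, 0, 0], [0, 0, 0], [0, 0, 0]], rotation=[[0, 0, 0.043], [0, 0, 0.043], [0, 0, 0.043], [0, 0, 0.043], [0, 0, 0.043], [0, 0, 0.043], [0, 0, 0.043], [0, 0, 0.043], [0, 0, 0.043], [0, 0, 0.043]], fingers=70)

```text
time_s: 1.1
eef_pos: [0.2456, 0.5473, 0.222]
ee_rot: [[0.206, 0.979, -0.001], [0.979, -0.206, -0.001], [-0.001, -0.0, -1.0]]
ft_force: [0.3, -0.4, -0.8]
gripper_width: 0.0702
finger_force: 0.0
```

Call:
apply_moves(slide=[[-0.9, 0.73, 0], [-0.9, 0.73, 0], [-0.9, 0.73, 0], [-0.9, 0.73, 0], [-0.9, 0.73, 0], [-0.9, 0.73, 0], [-0.9, 0.73, 0], [-0.9, 0.73, 0], [-0.9, 0.73, 0], [0, 0, 0]], rotation=[[0, 0, 0], [0, 0, 0], [0, 0, 0], [0, 0, 0], [0, 0, 0], [0, 0, 0], [0, 0, 0], [0, 0, 0], [0, 0, 0], [0, 0, 0]])

```text
time_s: 2.1
eef_pos: [0.4398, 0.1728, 0.222]
ee_rot: [[0.207, 0.978, -0.0], [0.978, -0.207, -0.002], [-0.002, 0.0, -1.0]]
ft_force: [1.2, 0.9, 0.4]
gripper_width: 0.0704
finger_force: 0.0
```

Call:
apply_moves(slide=[[-0.777, 0.632, 0], [-0.777, 0.632, 0], [-0.777, 0.632, 0], [-0.777, 0.632, 0], [-0.777, 0.632, 0], [0, 0, 0.9], [0, 0, 0.9], [0, 0, 0.9], [0, 0, 0.9], [0, 0, 0]], rotation=[[0, 0, 0], [0, 0, 0], [0, 0, 0], [0, 0, 0], [0, 0, 0], [0, 0, 0], [0, 0, 0], [0, 0, 0], [0, 0, 0], [0, 0, 0]], fingers=64)

```text
time_s: 3.1
eef_pos: [0.5271, 0.0009, 0.0722]
ee_rot: [[0.2, 0.98, -0.011], [0.98, -0.2, 0.001], [-0.001, -0.011, -1.0]]
ft_force: [0.3, 0.7, -0.9]
gripper_width: 0.0639
finger_force: 0.0
```

Run:
```python
from h import *
s=bot.observe(); print(s['eef_pos'],s['q'].__class__,np.round(s['q'],3),s['ft_force'])
c=cam('side'); save(c['color'][150:320,170:400],'s1.png',3)
```

```text
[0.52709761 0.0008975  0.07224262] <class 'numpy.ndarray'> [-0.063 -0.072  1.661  0.     1.563  0.138] [ 0.25115661  0.66748416 -0.89126743]
```

View pics/s1.png

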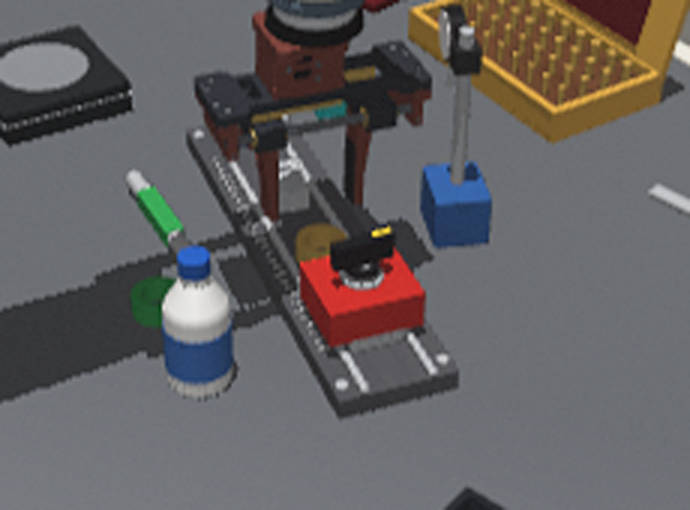

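Call:
apply_moves(slide=[[-0.07, 0.06, 0], [-0.07, 0.06, 0], [0, 0, 0]], rotation=[[0, 0, 0], [0, 0, 0], [0, 0, 0]])

```text
time_s: 3.45
eef_pos: [0.5358, -0.0072, 0.0811]
ee_rot: [[0.201, 0.98, 0.004], [0.98, -0.201, -0.0], [0.0, 0.004, -1.0]]
ft_force: [-0.2, -1.0, 0.6]
gripper_width: 0.064
finger_force: 0.0
```

Call:
apply_moves(slide=[[0.01, -0.1, 0.2], [0, 0, 0.2], [0, 0, 0.2], [0, 0, 0.2], [0, 0, 0.2], [0, 0, 0.15], [0, 0, 0], [0, 0, 0]], rotation=[[0, 0, 0], [0, 0, 0], [0, 0, 0], [0, 0, 0], [0, 0, 0], [0, 0, 0], [0, 0, 0], [0, 0, 0]])

```text
time_s: 4.25
eef_pos: [0.5305, -0.0055, 0.0326]
ee_rot: [[0.201, 0.98, -0.0], [0.98, -0.201, 0.0], [-0.0, -0.0, -1.0]]
ft_force: [0.7, 0.8, -0.0]
gripper_width: 0.0639
finger_force: 0.0
```

Call:
apply_moves(slide=[[0, 0.01, 0.06], [0, 0, 0.06], [0, 0, 0]], rotation=[[0, 0, 0], [0, 0, 0], [0, 0, 0]])

```text
time_s: 4.55
eef_pos: [0.5309, -0.0056, 0.0276]
ee_rot: [[0.201, 0.98, -0.0], [0.98, -0.201, -0.0], [-0.0, -0.0, -1.0]]
ft_force: [-0.3, -0.6, 0.0]
gripper_width: 0.0639
finger_force: 0.0
```

Call:
apply_moves(slide=[[0, 0, 0], [0, 0, 0], [0, 0, 0], [0, 0, 0], [0, 0, 0], [0, 0, 0]], rotation=[[0, 0, 0], [0, 0, 0], [0, 0, 0], [0, 0, 0], [0, 0, 0], [0, 0, 0]], fingers=36)

```text
time_s: 5.15
eef_pos: [0.5311, -0.0056, 0.028]
ee_rot: [[0.201, 0.98, 0.0], [0.98, -0.201, -0.0], [0.0, 0.0, -1.0]]
ft_force: [0.4, -0.2, 0.7]
gripper_width: 0.043
finger_force: 30.0
```

Call:
apply_moves(slide=[[0, 0, -0.2], [0, 0, -0.4], [0, 0, -0.6], [0, 0, -0.7], [0, 0, -0.7], [0, 0, -0.6], [0, 0, -0.4], [0, 0, 0]], rotation=[[0, 0, 0], [0, 0, 0], [0, 0, 0], [0, 0, 0], [0, 0, 0], [0, 0, 0], [0, 0, 0], [0, 0, 0]])

```text
time_s: 5.95
eef_pos: [0.5321, -0.0057, 0.1755]
ee_rot: [[0.201, 0.98, 0.005], [0.98, -0.201, -0.0], [0.001, 0.005, -1.0]]
ft_force: [0.7, 0.7, -0.7]
gripper_width: 0.043
finger_force: 30.0
```

Call:
apply_moves(slide=[[-0.4, -0.02, 0], [-0.8, -0.05, 0], [-1, -0.06, 0], [-1, -0.06, 0], [-1, -0.06, 0], [-1, -0.06, 0], [-1, -0.06, 0], [-1, -0.06, 0], [-1, -0.06, 0], [-0.7, -0.04, 0]], rotation=[[0, 0, 0], [0, 0, 0], [0, 0, 0], [0, 0, 0], [0, 0, 0], [0, 0, 0], [0, 0, 0], [0, 0, 0], [0, 0, 0], [0, 0, 0]])

```text
time_s: 6.95
eef_pos: [0.4361, -0.3527, 0.1693]
ee_rot: [[0.203, 0.979, -0.003], [0.979, -0.203, 0.002], [0.001, -0.004, -1.0]]
ft_force: [-0.1, 0.8, -2.8]
gripper_width: 0.0429
finger_force: 30.0
```

Call:
apply_moves(slide=[[-0.4, -0.03, 0], [0, 0, 0], [0, 0, 0], [0, 0, 0]], rotation=[[0, 0, 0], [0, 0, 0], [0, 0, 0], [0, 0, 0]])

```text
time_s: 7.35
eef_pos: [0.4348, -0.3644, 0.1716]
ee_rot: [[0.199, 0.98, -0.0], [0.98, -0.199, 0.001], [0.001, -0.0, -1.0]]
ft_force: [0.3, -0.3, -1.2]
gripper_width: 0.0429
finger_force: 30.0
```

Call:
apply_moves(slide=[[0, 0, 0.3], [0, 0, 0.6], [0, 0, 0.7], [0, 0, 0.7], [0, 0, 0.6], [0, 0, 0.3], [0, 0, 0.2], [0, 0, 0.1], [0, 0, 0], [0, 0, 0]], rotation=[[0, 0, 0], [0, 0, 0], [0, 0, 0], [0, 0, 0], [0, 0, 0], [0, 0, 0], [0, 0, 0], [0, 0, 0], [0, 0, 0], [0, 0, 0]])

```text
time_s: 8.35
eef_pos: [0.435, -0.366, 0.0331]
ee_rot: [[0.2, 0.98, 0.001], [0.98, -0.2, -0.001], [-0.001, 0.002, -1.0]]
ft_force: [-0.6, 0.0, -1.6]
gripper_width: 0.043
finger_force: 30.0
```

Call:
apply_moves(slide=[[0, 0, 0.07], [0, 0, 0.07], [0, 0, 0.07], [0, 0, 0.07], [0, 0, 0.05], [0, 0, 0], [0, 0, 0]], rotation=[[0, 0, 0], [0, 0, 0], [0, 0, 0], [0, 0, 0], [0, 0, 0], [0, 0, 0], [0, 0, 0]])

```text
time_s: 9.05
eef_pos: [0.4344, -0.3656, 0.0186]
ee_rot: [[0.201, 0.98, -0.0], [0.98, -0.201, 0.0], [0.0, -0.0, -1.0]]
ft_force: [0.4, -0.6, -1.9]
gripper_width: 0.0429
finger_force: 30.0
```

Call:
apply_moves(slide=[[0, 0, 0.04], [0, 0, 0.04], [0, 0, 0], [0, 0, 0]], rotation=[[0, 0, 0], [0, 0, 0], [0, 0, 0], [0, 0, 0]])

```text
time_s: 9.45
eef_pos: [0.4344, -0.3655, 0.0154]
ee_rot: [[0.201, 0.98, -0.0], [0.98, -0.201, 0.0], [0.0, -0.0, -1.0]]
ft_force: [-0.4, 0.1, -1.7]
gripper_width: 0.0429
finger_force: 30.0
```

Call:
apply_moves(slide=[[0, 0, 0.03], [0, 0, 0], [0, 0, 0]], rotation=[[0, 0, 0], [0, 0, 0], [0, 0, 0]])

```text
time_s: 9.75
eef_pos: [0.4344, -0.3656, 0.0142]
ee_rot: [[0.2, 0.98, -0.0], [0.98, -0.2, 0.0], [0.0, -0.0, -1.0]]
ft_force: [-0.0, 0.4, -1.9]
gripper_width: 0.0428
finger_force: 30.0
```

Call:
apply_moves(slide=[[0, 0, 0.03], [0, 0, 0], [0, 0, 0]], rotation=[[0, 0, 0], [0, 0, 0], [0, 0, 0]])

```text
time_s: 10.05
eef_pos: [0.4345, -0.3657, 0.0139]
ee_rot: [[0.201, 0.98, 0.0], [0.98, -0.201, -0.0], [-0.0, 0.0, -1.0]]
ft_force: [-3.1, 3.2, 6.4]
gripper_width: 0.043
finger_force: 30.0
```

Call:
apply_moves(slide=[[0, 0, 0], [0, 0, 0], [0, 0, 0], [0, 0, 0], [0, 0, -0.1], [0, 0, -0.2], [0, 0, -0.4], [0, 0, -0.5]], rotation=[[0, 0, 0], [0, 0, 0], [0, 0, 0], [0, 0, 0], [0, 0, 0], [0, 0, 0], [0, 0, 0], [0, 0, 0]], fingers=64)

```text
time_s: 10.85
eef_pos: [0.4342, -0.3654, 0.0621]
ee_rot: [[0.201, 0.98, -0.001], [0.98, -0.201, 0.0], [0.0, -0.001, -1.0]]
ft_force: [-0.1, 0.3, 0.2]
gripper_width: 0.0641
finger_force: 0.0
```

Call:
apply_moves(slide=[[0, 0, -0.6], [0, 0, -0.6], [0, 0, -0.6], [0, 0, -0.6], [0, 0, -0.3], [0, 0, 0], [0, 0, 0], [0, 0, 0], [0, 0, 0], [0, 0, 0]], rotation=[[0, 0, 0.045], [0, 0, 0.045], [0, 0, 0.045], [0, 0, 0.045], [0, 0, 0.045], [0, 0, 0.045], [0, 0, 0.045], [0, 0, 0.045], [0, 0, 0.045], [0, 0, 0.045]])

```text
time_s: 11.85
eef_pos: [0.4346, -0.3657, 0.1709]
ee_rot: [[0.999, -0.051, 0.001], [-0.051, -0.999, -0.001], [0.002, 0.001, -1.0]]
ft_force: [-0.8, -0.4, -0.3]
gripper_width: 0.0637
finger_force: 0.0
```

Call:
apply_moves(slide=[[0, 0, 0], [0, 0, 0], [0, 0, 0]], rotation=[[0, 0, 0.045], [0, 0, 0.005], [0, 0, 0]])

```text
time_s: 12.15
eef_pos: [0.4345, -0.3657, 0.1702]
ee_rot: [[0.98, -0.198, 0.001], [-0.198, -0.98, -0.001], [0.001, 0.001, -1.0]]
ft_force: [0.4, -0.9, -0.5]
gripper_width: 0.0638
finger_force: 0.0
```

Run:
```python
from h import *
s=bot.observe(); print(np.round(s['q'],3),s['ft_force'].round(2),s['time_s'])
c=cam('side'); save(c['color'][290:400,270:400],'s2.png',3)
np.save('side1.npy',c,allow_pickle=True)
m=cv2.inRange(cv2.cvtColor(c['color'],cv2.COLOR_RGB2HSV),(18,110,110),(32,255,255)); m[:290]=0;m[:,:270]=0;m[400:]=0;m[:,400:]=0
p=depthpts(c)[m>0]; print('ring z',np.percentile(p[:,2],[5,50,95]).round(4),np.median(p,0).round(4))
```

```text
[-7.590e-01 -1.000e-03  1.418e+00 -0.000e+00  1.723e+00  1.010e+00] [ 0.36 -0.87 -0.48] 12.15
ring z [0.0088 0.0219 0.0275] [ 0.4168 -0.374   0.0219]
```

View pics/s2.png

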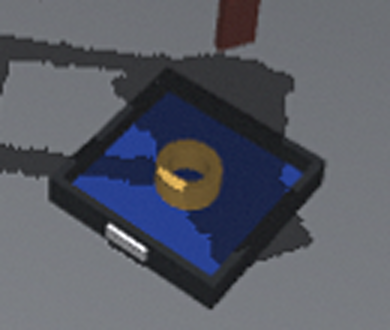

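The side crop shows the ring lying flat on the felt near the middle of the case, at (188,172). On to the knob.

Call:
apply_moves(slide=[[0.05, -0.5, 0], [0.07, -0.9, 0], [0.08, -1, 0], [0.08, -1, 0], [0.08, -1, 0], [0.08, -1, 0], [0.08, -0.9, 0], [0.07, -0.755, 0], [0, 0, 0], [0, 0, 0]], rotation=[[0, 0, 0], [0, 0, 0], [0, 0, 0], [0, 0, 0], [0, 0, 0], [0, 0, 0], [0, 0, 0], [0, 0, 0], [0, 0, 0], [0, 0, 0]], fingers=40)

```text
time_s: 13.2
eef_pos: [0.5141, -0.0937, 0.1693]
ee_rot: [[0.98, -0.197, 0.0], [-0.197, -0.98, -0.001], [0.0, 0.001, -1.0]]
ft_force: [-0.6, -0.7, 0.1]
gripper_width: 0.0401
finger_force: 0.0
```

Call:
apply_moves(slide=[[0, 0, 0], [0, 0, 0]], rotation=[[0, 0, 0], [0, 0, 0]])

```text
time_s: 13.4
eef_pos: [0.5139, -0.095, 0.1691]
ee_rot: [[0.979, -0.202, -0.0], [-0.202, -0.979, -0.0], [0.0, 0.0, -1.0]]
ft_force: [-0.1, 0.2, 0.1]
gripper_width: 0.0401
finger_force: 0.0
```

Call:
apply_moves(slide=[[0, -0.02, 0.4], [0, 0, 0.6], [0, 0, 0.6], [0, 0, 0.4], [0, 0, 0.2], [0, 0, 0.1], [0, 0, 0], [0, 0, 0]], rotation=[[0, 0, 0], [0, 0, 0], [0, 0, 0], [0, 0, 0], [0, 0, 0], [0, 0, 0], [0, 0, 0], [0, 0, 0]])

```text
time_s: 14.2
eef_pos: [0.5149, -0.0932, 0.0782]
ee_rot: [[0.98, -0.201, 0.002], [-0.201, -0.98, -0.0], [0.002, 0.0, -1.0]]
ft_force: [0.1, 0.3, 0.5]
gripper_width: 0.0397
finger_force: 0.0
```

Call:
apply_moves(slide=[[0, 0, 0], [0, 0, 0], [0, 0, 0], [0, 0, 0], [0, 0, 0], [0, 0, 0], [0, 0, 0]], rotation=[[0, 0, 0], [0, 0, 0], [0, 0, 0], [0, 0, 0], [0, 0, 0], [0, 0, 0], [0, 0, 0]], fingers=4)

```text
time_s: 14.9
eef_pos: [0.5154, -0.0921, 0.0792]
ee_rot: [[0.98, -0.199, 0.003], [-0.199, -0.98, 0.001], [0.003, -0.002, -1.0]]
ft_force: [-0.6, 6.0, 7.2]
gripper_width: 0.0125
finger_force: 46.5
```

Call:
apply_moves(slide=[[-0.02, -0.035, 0], [0, 0, 0], [0, 0, 0], [0, 0, 0], [0, 0, 0], [0, 0, 0]], rotation=[[0, 0, 0], [0, 0, -0.02], [0, 0, -0.04], [0, 0, -0.04], [0, 0, -0.04], [0, 0, -0.04]])

```text
time_s: 15.5
eef_pos: [0.5151, -0.0919, 0.0791]
ee_rot: [[0.933, 0.36, 0.004], [0.36, -0.933, -0.001], [0.003, 0.002, -1.0]]
ft_force: [1.0, 1.4, 6.0]
gripper_width: 0.0119
finger_force: 42.1
```

Call:
apply_moves(slide=[[0, 0, 0], [0, 0, 0], [0, 0, 0], [0, 0, 0], [0, 0, 0], [0, 0, 0], [0, 0, 0]], rotation=[[0, 0, -0.04], [0, 0, -0.04], [0, 0, -0.04], [0, 0, -0.04], [0, 0, -0.04], [0, 0, 0], [0, 0, 0]])

```text
time_s: 16.2
eef_pos: [0.5151, -0.0919, 0.0792]
ee_rot: [[0.547, 0.837, 0.004], [0.837, -0.547, -0.001], [0.001, 0.004, -1.0]]
ft_force: [1.2, 0.3, 6.3]
gripper_width: 0.0118
finger_force: 42.6
```

Run:
```python
from h import *
s=bot.observe(); print(np.round(s['q'],3),s['ft_force'].round(2),s['wrist_torque'].round(2),s['eef_pos'].round(4),s['time_s'])
y=s['ee_rot'][:,1]; a=np.arctan2(y[1],y[0]); print('tool y deg',np.degrees(a),'knob',a+np.radians(101.73))
```

```text
[-0.241 -0.101  1.676 -0.     1.562  0.337] [1.21 0.32 6.3 ] [ 0.24 -0.03  0.29] [ 0.5151 -0.0919  0.0792] 16.2
tool y deg -33.12946038488129 knob 1.1973052849286252
```

Call:
apply_moves(slide=[[0.1, -0.04, 0], [0.2, -0.08, 0], [0.28, -0.11, 0], [0.28, -0.11, 0], [0.28, -0.11, 0], [0.28, -0.11, 0], [0.28, -0.11, 0], [0.28, -0.11, 0], [0.2, -0.08, 0], [0.1, -0.04, 0]], rotation=[[0, 0, 0], [0, 0, 0], [0, 0, 0], [0, 0, 0], [0, 0, 0], [0, 0, 0], [0, 0, 0], [0, 0, 0], [0, 0, 0], [0, 0, 0]])

```text
time_s: 17.2
eef_pos: [0.5351, 0.0043, 0.0792]
ee_rot: [[0.547, 0.837, 0.004], [0.837, -0.547, -0.002], [0.001, 0.005, -1.0]]
ft_force: [1.5, -2.9, 6.2]
gripper_width: 0.0119
finger_force: 42.4
```

Call:
apply_moves(slide=[[0, 0, 0], [0, 0, 0]], rotation=[[0, 0, 0], [0, 0, 0]])

```text
time_s: 17.4
eef_pos: [0.5351, 0.0046, 0.0792]
ee_rot: [[0.546, 0.838, 0.005], [0.838, -0.546, -0.0], [0.002, 0.004, -1.0]]
ft_force: [2.2, 0.8, 5.5]
gripper_width: 0.0121
finger_force: 42.3
```

Call:
apply_moves(slide=[[0.09, -0.035, 0], [0.12, -0.047, 0], [0.12, -0.047, 0], [0.12, -0.047, 0], [0.12, -0.047, 0], [0.12, -0.047, 0], [0.12, -0.047, 0], [0.12, -0.047, 0], [0.12, -0.047, 0], [0.12, -0.047, 0]], rotation=[[0, 0, 0], [0, 0, 0], [0, 0, 0], [0, 0, 0], [0, 0, 0], [0, 0, 0], [0, 0, 0], [0, 0, 0], [0, 0, 0], [0, 0, 0]])

```text
time_s: 18.4
eef_pos: [0.5451, 0.0525, 0.0792]
ee_rot: [[0.547, 0.837, 0.004], [0.837, -0.547, -0.003], [-0.0, 0.005, -1.0]]
ft_force: [0.1, -3.7, 6.4]
gripper_width: 0.0119
finger_force: 42.6
```

Call:
apply_moves(slide=[[0.1, -0.039, 0], [0.1, -0.039, 0], [0.1, -0.039, 0], [0.08, -0.031, 0], [0.06, -0.024, 0], [0, 0, 0]], rotation=[[0, 0, 0], [0, 0, 0], [0, 0, 0], [0, 0, 0], [0, 0, 0], [0, 0, 0]])

```text
time_s: 19.0
eef_pos: [0.549, 0.0715, 0.0792]
ee_rot: [[0.547, 0.837, 0.004], [0.837, -0.547, -0.002], [0.001, 0.004, -1.0]]
ft_force: [0.5, -1.8, 6.0]
gripper_width: 0.0117
finger_force: 42.5
```

Run:
```python
from h import *
s=bot.observe(); o=np.array([.538175,.024025]); y=np.array([.2032,.9791]); d=s['eef_pos'][:2]-o
print(s['eef_pos'].round(4),s['ft_force'].round(1),'rail',d@[.9791,-.2032],d@y)
c=cam('top'); P=depthpts(c); p=P.reshape(-1,3); r=np.c_[(p[:,:2]-o)@[.9791,-.2032],(p[:,:2]-o)@y,p[:,2]]
for a,b in((.034,.046),(.06,.069)):
    q=r[(abs(r[:,0])<.03)&(r[:,1]>.0)&(r[:,1]<.21)&(r[:,2]>a)&(r[:,2]<b)]; h=np.histogram(q[:,1],np.arange(.0,.215,.005))[0]; print(a,h)
save(c['color'][180:270,180:320],'t3.png',4)
```

```text
[0.549  0.0715 0.0792] [ 0.5 -1.8  6. ] rail 0.0009581659902121769 0.04872161511064403
0.034 [0 0 2 0 0 0 0 0 0 0 0 0 0 0 0 0 0 0 0 0 0 0 0 0 0 0 0 0 0 0 0 0 0 0 0 0 0
 0 0 0 0 0]
0.06 [ 0  0  1 15 16  6  1  0  0  0  0  0  0  0  0  0  0  0  0  0  0  0  0  0
  0  0  0  0  0  0  0  0  0  0  0  0  0  2  0  0  0  0]
```

View pics/t3.png

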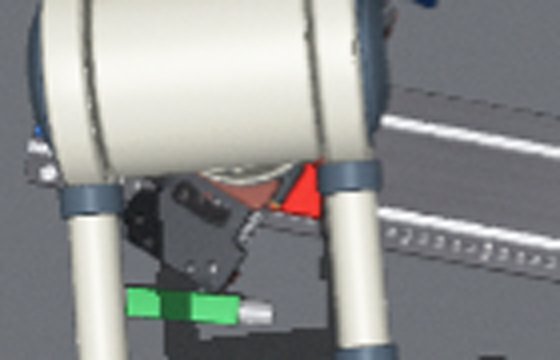

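The arm blocks the top view here, with only the carriage's corner showing at (300,195). So I'll close the last 16 mm or so by force.

Call:
apply_moves(slide=[[0.05, -0.02, 0], [0.05, -0.02, 0], [0.05, -0.02, 0], [0.05, -0.02, 0], [0.05, -0.02, 0], [0.05, -0.02, 0]], rotation=[[0, 0, 0], [0, 0, 0], [0, 0, 0], [0, 0, 0], [0, 0, 0], [0, 0, 0]])

```text
time_s: 19.65
eef_pos: [0.5515, 0.0836, 0.0792]
ee_rot: [[0.547, 0.837, 0.004], [0.837, -0.547, -0.002], [0.0, 0.005, -1.0]]
ft_force: [0.0, -3.6, 5.9]
gripper_width: 0.0116
finger_force: 42.6
```

Call:
apply_moves(slide=[[0.025, -0.01, 0], [0.025, -0.01, 0]], rotation=[[0, 0, 0], [0, 0, 0]])

```text
time_s: 19.85
eef_pos: [0.552, 0.0858, 0.0792]
ee_rot: [[0.547, 0.837, 0.004], [0.837, -0.547, -0.002], [0.0, 0.005, -1.0]]
ft_force: [0.7, -4.0, 6.6]
gripper_width: 0.0118
finger_force: 42.5
```

Call:
apply_moves(slide=[[0.025, -0.01, 0], [0.012, -0.005, 0], [0, 0, 0]], rotation=[[0, 0, 0], [0, 0, 0], [0, 0, 0]])

```text
time_s: 20.15
eef_pos: [0.5523, 0.0875, 0.0792]
ee_rot: [[0.547, 0.837, 0.004], [0.837, -0.547, -0.002], [0.0, 0.005, -1.0]]
ft_force: [0.3, -4.1, 6.2]
gripper_width: 0.0123
finger_force: 42.5
```

Call:
apply_moves(slide=[[0.025, -0.01, 0], [0, 0, 0]], rotation=[[0, 0, 0], [0, 0, 0]])

```text
time_s: 20.35
eef_pos: [0.5525, 0.0883, 0.0792]
ee_rot: [[0.547, 0.837, 0.004], [0.837, -0.547, -0.002], [0.0, 0.005, -1.0]]
ft_force: [0.5, -3.4, 7.2]
gripper_width: 0.0115
finger_force: 42.6
```

Call:
apply_moves(slide=[[0.025, -0.01, 0], [0, 0, 0]], rotation=[[0, 0, 0], [0, 0, 0]])

```text
time_s: 20.55
eef_pos: [0.5525, 0.0884, 0.0792]
ee_rot: [[0.548, 0.837, 0.003], [0.837, -0.548, -0.004], [-0.002, 0.005, -1.0]]
ft_force: [-1.2, -7.1, 7.4]
gripper_width: 0.0119
finger_force: 42.7
```

Call:
apply_moves(slide=[[0.025, -0.01, 0], [0, 0, 0]], rotation=[[0, 0, 0], [0, 0, 0]])

```text
time_s: 20.75
eef_pos: [0.5526, 0.0885, 0.0791]
ee_rot: [[0.548, 0.836, 0.003], [0.836, -0.548, -0.006], [-0.003, 0.006, -1.0]]
ft_force: [-2.2, -8.1, 8.3]
gripper_width: 0.0119
finger_force: 42.8
```

It stopped at the anvil with about 8 N of push. Holding that push, I'll turn the knob clockwise to lock it.

Call:
apply_moves(slide=[[0, 0, 0], [0, 0, 0], [0, 0, 0], [0, 0, 0], [0, 0, 0]], rotation=[[0, 0, 0.02], [0, 0, 0.04], [0, 0, 0.04], [0, 0, 0.04], [0, 0, 0.04]])

```text
time_s: 21.25
eef_pos: [0.5525, 0.0885, 0.0792]
ee_rot: [[0.913, 0.407, 0.003], [0.407, -0.913, -0.006], [0.0, 0.006, -1.0]]
ft_force: [-1.3, -9.0, 7.6]
gripper_width: 0.0118
finger_force: 43.1
```

Call:
apply_moves(slide=[[0, 0, 0], [0, 0, 0], [0, 0, 0], [0, 0, 0], [0, 0, 0], [0, 0, 0], [0, 0, 0]], rotation=[[0, 0, 0.04], [0, 0, 0.04], [0, 0, 0.04], [0, 0, 0.04], [0, 0, 0.04], [0, 0, 0], [0, 0, 0]])

```text
time_s: 21.95
eef_pos: [0.5525, 0.0885, 0.0793]
ee_rot: [[0.979, -0.202, 0.003], [-0.202, -0.979, -0.006], [0.004, 0.005, -1.0]]
ft_force: [-1.7, -10.2, 9.1]
gripper_width: 0.0121
finger_force: 38.9
```

Run:
```python
from h import *
s=bot.observe(); print(np.round(s['q'],3),s['ft_force'].round(2),s['wrist_torque'].round(2),s['eef_pos'].round(4),s['time_s'])
y=s['ee_rot'][:,1]; a=np.arctan2(y[1],y[0]); print('tool y deg',np.degrees(a),'knob',a+np.radians(101.73))
```

```text
[ 0.102  0.     1.578 -0.006  1.561  1.876] [ -1.74 -10.21   9.15] [-1.62  0.57  0.39] [0.5525 0.0885 0.0793] 21.95
tool y deg -101.65597915908225 knob 0.001291907389109781
```

Call:
apply_moves(slide=[[0, 0, 0], [0, 0, 0], [0, 0, 0], [0, 0, 0], [0, 0, 0], [0, 0, -0.2], [0, 0, -0.5], [0, 0, -0.7], [0, 0, -0.8], [0, 0, -0.8]], rotation=[[0, 0, 0], [0, 0, 0], [0, 0, 0], [0, 0, 0], [0, 0, 0], [0, 0, 0], [0, 0, 0], [0, 0, 0], [0, 0, 0], [0, 0, 0]], fingers=40)

```text
time_s: 22.95
eef_pos: [0.5512, 0.0914, 0.1982]
ee_rot: [[0.98, -0.201, -0.001], [-0.201, -0.98, -0.001], [-0.001, 0.001, -1.0]]
ft_force: [-0.2, -0.3, 0.3]
gripper_width: 0.0399
finger_force: 0.0
```

Call:
apply_moves(slide=[[0, 0, -0.6], [-0.3, 0, -0.3], [-0.7, 0.4, 0], [-0.8, 0.4, 0], [-0.8, 0.4, 0], [-0.8, 0.4, 0], [-0.5, 0.2, 0], [0, 0, 0], [0, 0, 0], [0, 0, 0]], rotation=[[0, 0, 0], [0, 0, 0], [0, 0, 0], [0, 0, 0], [0, 0, 0], [0, 0, 0], [0, 0, 0], [0, 0, 0], [0, 0, 0], [0, 0, 0]])

```text
time_s: 23.95
eef_pos: [0.3847, 0.0527, 0.2325]
ee_rot: [[0.98, -0.2, -0.001], [-0.2, -0.98, -0.0], [-0.001, 0.0, -1.0]]
ft_force: [0.9, 0.1, 0.1]
gripper_width: 0.0397
finger_force: 0.0
```

Run:
```python
from h import *
s=bot.observe(); print(s['eef_pos'].round(3),s['time_s'],s['ft_force'].round(1))
o=np.array([.538175,.024025]); y=np.array([.2032,.9791])
c=cam('side'); b=cam('top'); p=np.concatenate([depthpts(c).reshape(-1,3),depthpts(b).reshape(-1,3)]); r=np.c_[(p[:,:2]-o)@[.9791,-.2032],(p[:,:2]-o)@y,p[:,2]]
for n,x0,x1,y0,y1,a,z in(('block',-.022,.022,.09,.16,.036,.044),('car',-.05,.05,-.02,.13,.061,.069),('anv',-.03,.03,.135,.2,.061,.069),('knob',-.04,.04,.02,.11,.09,.108)):
    q=r[(r[:,0]>x0)&(r[:,0]<x1)&(r[:,1]>y0)&(r[:,1]<y1)&(r[:,2]>a)&(r[:,2]<z)]
    if len(q): print(n,len(q),np.percentile(q[:,0],[1,99]).round(4),np.percentile(q[:,1],[1,99]).round(4))
im=np.hstack([cv2.resize(c['color'][150:290,220:360],(400,400)),cv2.resize(b['color'][160:270,170:280],(400,400))]); save(im,'f.png')
```

```text
[0.385 0.053 0.233] 23.95 [0.9 0.1 0.1]
block 261 [-0.0211  0.016 ] [0.103  0.1547]
car 992 [-0.0392  0.0393] [0.029 0.098]
anv 418 [-0.0226  0.023 ] [0.1486 0.1892]
knob 248 [-0.026   0.0255] [0.0551 0.0709]
```

View pics/f.png

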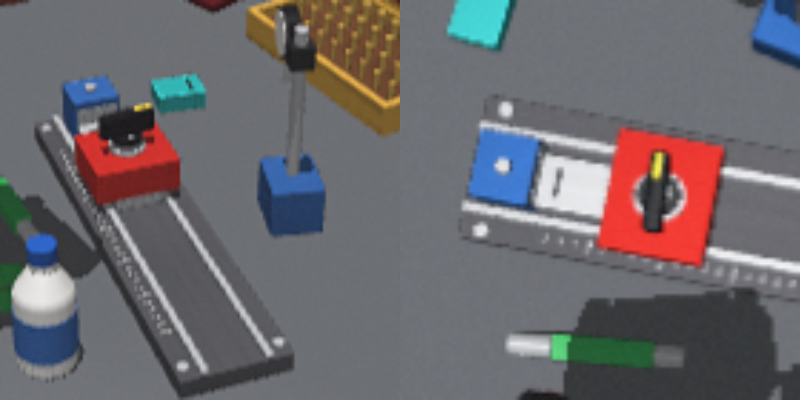

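The final views show the block at (572,185) closed up between the anvil and the carriage (gap about 50.6 mm). The knob lies across the rail, and the bystanders are where they were. Handing in.

```bash
python3 -c "
from station import bot
print(bot.finish_job())"
```

```text
the job is handed in; nothing more can be done
None
```

The job is handed in, but no verdict came back: the ring lies flat in its open case, the gauge block is closed up against the anvil (carriage-to-anvil gap measured at about 50.6 mm), the knob is locked, and the arm is clear.

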